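# Proof-pull a lens clamp's draw bow with a spring gauge

## Task

Check the lens clamp with the hand spring gauge: pick the gauge up, drop its hook over the crossbar of the clamp's bow, draw the bow out to its stop and keep pulling until the gauge's index stands inside the broad mark of its scale, and hold it there steadily for a good second. Never pull the index past the end of the scale; then ease the pull off gently, without letting the gauge snap back, unhook it and leave the bow drawn out. Lay the gauge down flat, scale up, on the open worktop, a hand's breadth clear of the clamp, and do not disturb the other things on the table.

Things in the scene. Friction and masses are not known exactly. Their poses are not given: they have to be found in the camera images.
- clamp: the lens clamp: a grey block bolted to the worktop on a dark steel foot 78 x 104 x 10 mm; block 66 (x) x 84 (y) x 76 mm tall. Origin on the worktop under its centre; z up; its -x side (block face 31 mm from the origin) carries the bow
- bow_bar (a point): middle of the bow's crossbar. The bow is a U of 8 mm round steel: two arms 52 mm apart between centres leave the block's -x face, joined by the crossbar along the clamp's y, centre 60 mm above the worktop, 70 to 94 mm from the clamp's origin at the start. It slides out along the clamp's -x with 1 to 2 N of drag to a hidden hard stop, 6 to 20 mm farther out; stays where it is left
- gauge: hand spring gauge (loose, about 0.2 kg): grey case 100 (x) x 26 (y) x 34 mm tall, origin under the case's centre, x towards its hook, z up through the white scale on top. Grip it across y, x from -25 to 0 mm. Wire eye at the rear. Scale on the case top from x = 0 to 35 mm, a tick every 5 mm, and one broad dark mark 6 mm wide centred at x = 25 mm
- gauge_slide (a joint): how far the gauge's sprung slide is pulled out of the case, m, along the gauge's x; a thin steel crosspiece on the slide is the index and stands at x = this value on the scale. 0 home (spring holds it home with 1 N), 0.025 centre of the broad mark (about 7.5 N; 260 N per m), 0.035 end of the scale
- gauge_hook (a point): hook face that bears on the bar. The slide is an 8 mm round rod, axis 27 mm above the gauge's underside, leaving the case front (x = 50 mm) and ending in a plate that hangs down, 14 mm wide, x = 78 to 84 mm when home, 31 down to 4 mm above the underside. This point: x = 78 mm, 14 mm up, on the plate's side towards the case. The bar goes in the 28 mm gap between case and plate, under the rod
- lens_tray_a: bystander: a small open blue lens box, 35 x 58 x 24 mm; origin under its centre. Leave it where it is
- lens_tray_b: bystander: a second small open blue lens box, 35 x 58 x 24 mm; origin under its centre. Leave it where it is
- rubber_cup: bystander: a black cup, 70 x 73 mm, 58 mm tall; origin under its centre. Leave it where it is
- lens_chuck: bystander: a dark red-brown spool-shaped lens block, 24 mm across, 18 mm tall; origin under its centre. Leave it where it is
- roll: bystander: a roll of pads, 64 mm across, 22 mm tall; origin under its centre. Leave it where it is
- pliers: bystander: a pair of pliers lying flat, 136 x 36 x 11 mm; origin under its centre. Leave it where it is

How it is judged:
By the outcome, as a careful person would: the job done as asked, in the order asked, and still so for the second after the job is handed in, with the robot touching nothing.
It also fails if it takes over 54 s, if anything falls off the work surface, if the arm or the gripper's body presses on something with over 40 N, if the wrist force passes 120 N, or if a joint passes its speed limit or range.

## Robot

A 7-joint arm with a two-finger parallel gripper is mounted at the origin on a cart in front of the work surface, level with it; the furniture and walls round the work are solid. World frame = base frame: x ahead of the robot, y to its left, z up, the work surface at z = 0. Lengths are in m, angles in rad, forces in N, time in s.
With the tool pointing down it reaches from about 0.425 to 0.95 m from the base axis. Payload 4.7 kg.
Tool frame: the origin (TCP) lies between the finger pads; the fingertips stand env.tcp_to_tips ahead of it and the grasp point (between the pads) lies 5 mm behind it (env.tcp_to_tips is the distance from the TCP to the fingertips, in m); z points along the fingers, y is the line along which they close (so a half turn about z gives the same grasp; the last joint's range is limited). The gripper opens to 85 mm and grips with 20 to 120 N. Pads are 22 mm wide; open, the fingers measure 114 mm over their backs; the gripper's body (76 mm by 85 mm) begins 54 mm behind the grasp point. The pads swing forward as they close: fully open they stand 13 mm farther back than shut.
Start: joints at [-1.365, 0.469, -0.049, 1.532, 0.024, 1.141, -0.082], TCP at [0.157, 0.657, 0.213] pointing down, gripper open.
Joint ranges: [-2.59, 2.59], [-0.33, 1.99], [-1.39, 1.29], [0.1, 2.45], [-1.04, 4.18], [0.21, 1.99], [-2.66, 2.66]. Speed limits (rad/s): [2.57, 2.57, 3.14, 3.14, 3.14, 3.14, 3.14].

## Interface

Orientations are given as a unit quaternion [w, x, y, z].
In Python, from workcell import readout, viewer, env gives the robot as it stands. The module is installed in compiled form; this text tells all that it offers.
- The arm moves only by the tool drive_tool, never from a script. Its argument "commands" is a list of rows, each a list of 5 numbers: the shift along the tool's x, y, z in mm, then the turn about the tool's z in rad, then the finger opening in mm, from 0 to 85.4. In form: [[dx, dy, dz, roll, grip], ...]. A call has 1 to 10 rows; each row shifts and turns the commanded pose from where the row before left it, along the tool's axes as they then stand; what a row does not reach is not made up. A row lasts 1/8 s, in which the tool goes at most 62.5 mm and 10.7 degrees, less where a joint would pass 70% of its speed; a pose out of reach is approached as far as the arm can. A call is refused whole if a number of a shift passes 62.5 or a number of a turn 0.188, either way. A call with a gripper value outside its range is refused whole. The fingers move at their own pace and stop on an object; the grip force is fixed at half the most. Time passes only in rows, so rows that do not move let the fingers close. It gives the time, the measured TCP pose, the force, the opening and the grip force at its end, in the units of the state.
- readout.state(): the state, without advancing time (a new reading comes with each control period).
- viewer.get_image(name): name is "side" or "top"; returns the picture (480x640x3 uint8, red, green, blue); there is no depth.
- viewer.camera_info(name): a dict with "fx", "fy", "cx", "cy" (pixels), "world_to_cam" (4x4, takes a point from world to camera coordinates). Camera axes: x right, y down, z forward; pixel columns grow to the right and rows downward; lengths in m; the calibration is good to about 2 mm. A picture is of the moment at which its call begins. camera_info takes no time and is no camera call.
- env.hand_in(): hands the job in; it is judged then, once.
The state is a dict: "time": time; "joints": joint angles; "dq": joint speeds; "effort": joint torques, N m; "eef_pos": TCP position; "tool_rot": TCP orientation; "contact_force": force on the tool from outside, world axes, zero at the start; "ft_torque": the same for the moment, N m; "gripper_width": opening from 0.0 (shut) to 1.0 (fully open); "grasp_force": force on a finger pad.
Only numpy, scipy, OpenCV 4.12 (cv2) and the standard library are available. Lean on these libraries where they do the work, as an engineer would, in place of code of your own. Each camera call takes 0.05 s, during which the arm holds its last target. There are 200 camera calls.

## Working session

There is one attempt and no reset: what is moved stays moved. The work goes in short steps, Python scripts to look and compute and a tool call to move; the robot and the scene stay as the last step left them, time stands still between calls to the robot, and variables do not carry over. Pictures are saved under pics/ and viewed, at most 10 in all, crops included, and the job is handed in when it is done.

Besides the shell and the picture viewer there is one more tool, called after ">>>" as a command line: name --pt "numbers of a row" for each row, then --argument value for the rest. drive_tool: Moves the arm, as the interface text tells. Its arguments: {"type":"object","properties":{"commands":{"type":"array"}},"required":["commands"]}

```bash
mkdir -p pics; cat > h.py <<'E'
import numpy as np, cv2
from workcell import readout, viewer, env
def snap(n,f):
    im=viewer.get_image(n); cv2.imwrite('pics/'+f,cv2.cvtColor(im,cv2.COLOR_RGB2BGR)); return im
def ray(n,u,v,z):
    c=viewer.camera_info(n); M=np.array(c['world_to_cam']); R=M[:3,:3]; o=-R.T@M[:3,3]
    d=R.T@np.array([(u-c['cx'])/c['fx'],(v-c['cy'])/c['fy'],1]); return o+d*(z-o[2])/d[2]
def proj(n,p):
    c=viewer.camera_info(n); q=np.array(c['world_to_cam'])@np.r_[p,1]; return c['fx']*q[0]/q[2]+c['cx'],c['fy']*q[1]/q[2]+c['cy']
E
python3 - <<'E'
from h import *
for n in('top','side'):
    snap(n,n+'0.png'); c=viewer.camera_info(n); M=np.array(c['world_to_cam']);print(n,c['fx'],-M[:3,:3].T@M[:3,3],M[:3,:3].round(2).tolist())
print(readout.state(),env.tcp_to_tips)
E
```

```text
top 600.270513171544 [ 0.21614856 -0.04968075  1.69503827] [[0.02, -1.0, -0.0], [-0.98, -0.02, -0.18], [0.18, 0.01, -0.98]]
side 553.8122514651927 [-0.70737798 -0.44755601  0.64769691] [[0.29, -0.96, -0.02], [-0.39, -0.1, -0.92], [0.88, 0.27, -0.4]]
{'time': 0.1, 'joints': array([-1.36489871,  0.46935793, -0.04860165,  1.53356955,  0.02409536,
        1.14100925, -0.08227558]), 'dq': array([-0.00138363, -0.00242115,  0.00131345, -0.00161427, -0.00115793,
        0.00027872, -0.00106707]), 'effort': array([ 9.40493301e-04, -5.11519647e+01, -4.69020254e-02, -2.38391751e+01,
        1.07680380e-02,  4.37155584e-03,  1.35270926e-05]), 'eef_pos': array([0.15688895, 0.6559412 , 0.21247042]), 'tool_rot': array([-7.59648230e-05,  1.17100787e-01,  9.93119647e-01, -8.76074647e-04]), 'contact_force': array([-0.47745328, -0.06219282,  0.47151646]), 'ft_torque': array([ 0.07942666, -0.00714754,  0.0401688 ]), 'grasp_force': 0.0, 'gripper_width': 0.9993340252372344} 0.014
```

View pics/top0.png

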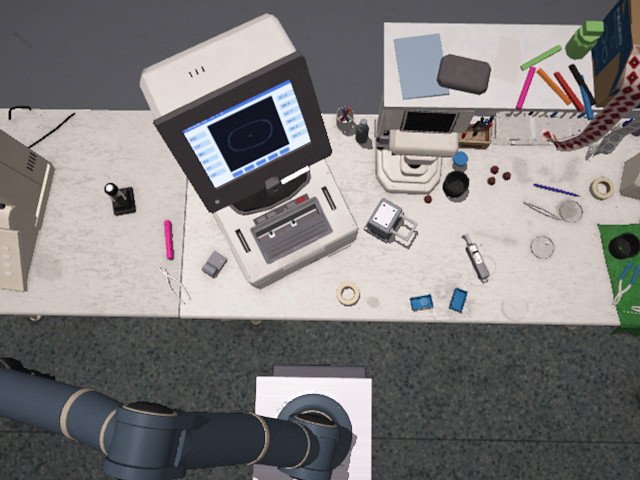

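View pics/side0.png

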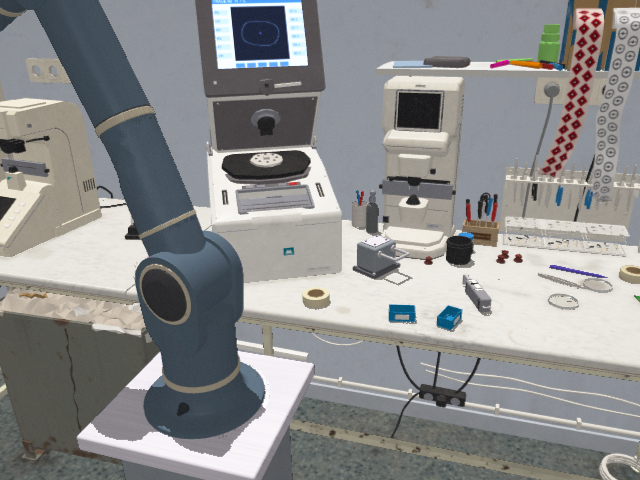

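The clamp is at about (390,221) in the top view with its bow to the lower right. The gauge is at about (475,258), hook end apparently up at (466,238). The boxes are at (421,302) and (458,300), the roll at (347,294) and the cup at (456,184). Next I'll enlarge this area.

```bash
python3 - <<'E'
from h import *
a=cv2.imread('pics/top0.png')[190:290,360:500]; b=cv2.imread('pics/side0.png')[225:325,350:500]
cv2.imwrite('pics/a.png',cv2.resize(a,None,fx=5.7,fy=5.7,interpolation=cv2.INTER_CUBIC))
cv2.imwrite('pics/b.png',cv2.resize(b,None,fx=5,fy=5,interpolation=cv2.INTER_CUBIC))
E
```

```text
(no output)
```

View pics/a.png

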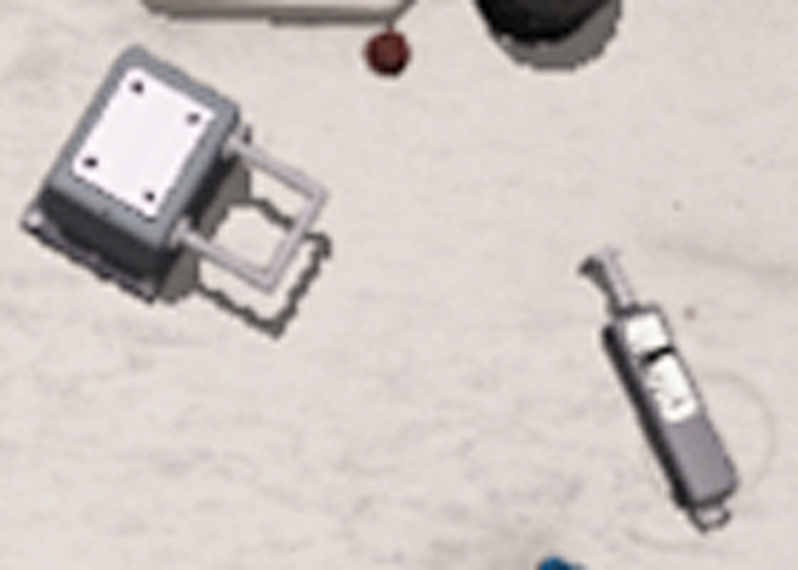

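View pics/b.png

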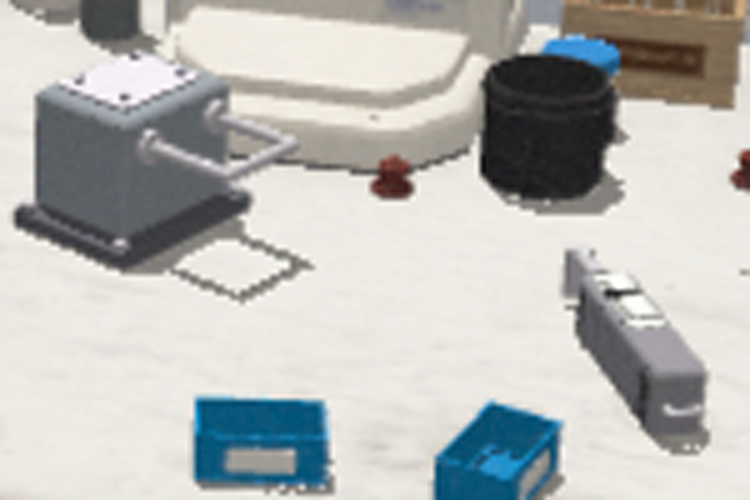

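Enlarged top view: bow corners at about (320,192) and (270,285), block ends at (238,142) and (180,232). The gauge case top runs from about (637,312) (front) to (712,488) (rear), with the hook plate at (600,258). The gauge lies scale up with the hook towards the machine.

```bash
python3 - <<'E'
from h import *
T=lambda u,v,z: ray('top',360+(u+.5)/5.7-.5,190+(v+.5)/5.7-.5,z)
P={k:T(*q) for k,q in dict(bA=(318,193,.06),bB=(270,285,.06),rA=(238,142,.06),rB=(182,233,.06),
 t1=(133,48,.076),t2=(240,105,.076),t3=(165,245,.076),t4=(52,183,.076),
 gFL=(614,318,.034),gFR=(661,304,.034),gRR=(737,470,.034),gRL=(690,500,.034),pl=(600,258,.031),eye=(713,522,.02)).items()}
for k,p in P.items(): print(k,(p*1e3).round(1))
a=lambda d:np.degrees(np.arctan2(d[1],d[0])).round(1)
d=lambda i,j:P[j]-P[i]
print('bar',np.linalg.norm(d('bA','bB')),a(d('bA','bB')),'arms',a(d('rA','bA')),a(d('rB','bB')),'block',np.linalg.norm(d('t2','t3')),a(d('t2','t3')),a(d('t1','t2')),a(d('t4','t3')))
F=(P['gFL']+P['gFR'])/2;R=(P['gRL']+P['gRR'])/2
print('gauge',F*1e3,R*1e3,np.linalg.norm(F-R),a(F-R),a(P['pl']-R),(F+R)/2, np.linalg.norm(P['pl']-R))
print('bow mid',(P['bA']+P['bB'])/2,'blockc',sum(P[k] for k in('t1','t2','t3','t4'))/4)
S=lambda u,v,z: ray('side',350+(u+.5)/5-.5,225+(v+.5)/5-.5,z)
for n,q in dict(bA=(295,145,.06),bB=(235,175,.06),gFL=(582,290,.034),gRL=(650,380,.034),gRR=(706,372,.034)).items(): print('side',n,(S(*q)*1e3).round(1))
for n,(u,v) in dict(cup=(456,184),chuck=(428,199),tA=(421,302),tB=(458,300),roll=(347,294)).items(): print(n,(ray('top',u,v,.02)*1e3).round())
E
```

```text
bA [ 574.2 -276.1   60. ]
bB [ 528.1 -252.4   60. ]
rA [ 599.2 -237.2   60. ]
rB [ 553.2 -209.7   60. ]
t1 [ 641.6 -184.4   76. ]
t2 [ 613.9 -236.4   76. ]
t3 [ 543.9 -199.9   76. ]
t4 [ 573.6 -145.3   76. ]
gFL [ 519.2 -424.9   34. ]
gFR [ 526.6 -448.3   34. ]
gRR [ 444.7 -483.1   34. ]
gRL [ 429.5 -459.8   34. ]
pl [ 549.9 -419.4   31. ]
eye [ 420.6 -474.2   20. ]
bar 0.051862255816329236 152.8 arms -122.6 -120.5 block 0.0789280491258863 152.5 -118.1 -118.6
gauge [ 522.91256442 -436.60480771   34.        ] [ 437.10705651 -471.46478616   34.        ] 0.0926164309654459 22.1 24.8 [ 0.48000981 -0.4540348   0.034     ] 0.12421380748273418
bow mid [ 0.55116877 -0.26427542  0.06      ] blockc [ 0.59325455 -0.1915198   0.076     ]
side bA [ 568.7 -280.7   60. ]
side bB [ 526.1 -257.5   60. ]
side gFL [ 496.4 -428.    34. ]
side gRL [ 416.9 -461.9   34. ]
side gRR [ 430.6 -485.4   34. ]
cup [ 701. -400.   20.]
chuck [ 655. -319.   20.]
tA [ 359. -295.   20.]
tB [ 367. -398.   20.]
roll [378. -89.  20.]
```

```bash
python3 - <<'E'
from h import *
for n,(u,v,z) in dict(basefront0=(260,287,0),basefront15=(255,280,.17),basefront_r=(357,230,.15),scrL=(210,212,.25),scrLtop=(160,115,.45),scrR=(331,158,.25),joy=(120,195,0.05),leftmach=(20,290,.1),edge=(320,322,0)).items(): print(n,(ray('top',u,v,z)*1e3).round())
# side-image height check: front corner of base
for z in (.1,.13,.16,.2): print(z,[np.round(proj('side',np.r_[ray('top',256,280,z)[:2],z]))], proj('side',np.r_[ray('top',262,287,0)[:2],0]))
# screen bottom height: top corner px (210,212) vs side (213,148)
for z in (.15,.2,.25,.3,.35): print('scr',z,np.round(proj('side',ray('top',210,212,z))),np.round(proj('side',ray('top',164,115,z+.25))))
E
```

```text
basefront0 [396. 157.   0.]
basefront15 [396. 150. 170.]
basefront_r [ 534. -110.  150.]
scrL [554. 257. 250.]
scrLtop [724. 336. 450.]
scrR [697. -39. 250.]
joy [646. 557.  50.]
leftmach [367. 785. 100.]
edge [301. -15.   0.]
0.1 [array([221., 247.])] (np.float64(224.6414193749415), np.float64(285.16516799440063))
0.13 [array([220., 237.])] (np.float64(224.6414193749415), np.float64(285.16516799440063))
0.16 [array([220., 226.])] (np.float64(224.6414193749415), np.float64(285.16516799440063))
0.2 [array([220., 211.])] (np.float64(224.6414193749415), np.float64(285.16516799440063))
scr 0.15 [207. 201.] [205.  98.]
scr 0.2 [206. 185.] [205.  81.]
scr 0.25 [206. 169.] [204.  63.]
scr 0.3 [206. 151.] [204.  44.]
scr 0.35 [205. 133.] [204.  24.]
```

```bash
cat >> h.py <<'E'
def pose():
    s=readout.state(); w,x,y,z=s['tool_rot']; return np.array(s['eef_pos']),np.degrees(np.arctan2(2*(x*y+w*z),1-2*(y*y+z*z)))
def rows(wps,grip,vmax=.05,p=None,q=3):
    "wps: (x,y,z,yaw deg) -> tool-frame rows"
    pos,yaw=p if p else pose(); out=[]
    for x,y,z,w in wps:
        t=np.array([x,y,z]); dy=(w-yaw+180)%360-180
        n=max(1,int(np.ceil(max(np.linalg.norm(t-pos)/vmax-1e-6,abs(np.radians(dy))/.17-1e-6))))
        st=(t-pos)/n
        for i in range(n):
            c,s=np.cos(np.radians(yaw)),np.sin(np.radians(yaw))
            r=np.array([c*st[0]+s*st[1],s*st[0]-c*st[1],-st[2]])*1e3
            r=r.round(1); ro=round(-np.radians(dy/n),3)
            out.append([*map(float,r),float(ro),grip])
            pos=pos+np.array([c*r[0]+s*r[1],s*r[0]-c*r[1],-r[2]])/1e3; yaw-=np.degrees(ro)
    for i in range(0,len(out),10): print(str(out[i:i+10]).replace(' ',''))
    print('end',pos.round(4),round(yaw,1))
E
python3 - <<'E'
from h import *
p,y=pose(); print(p,y)
b=np.radians(np.r_[76,np.arange(70,-43,-6.2)]); yw=np.linspace(y,24,len(b)+4)
w=[(.145,.60,.25,y),(.125,.50,.36,y)]
r=np.full(len(b),.455); r[-4:]=[.48,.52,.56,.60]; z=np.full(len(b),.37); z[-4:]=[.35,.31,.27,.24]
w+=[(r[i]*np.cos(t),r[i]*np.sin(t),z[i],yw[i+2]) for i,t in enumerate(b)]
rows(w,85,.058)
E
```

```text
[0.15688895 0.6559412  0.21247042] 166.55037734851274
[[-0.7,-28.6,-18.8,-0.0,85],[-0.7,-28.6,-18.8,-0.0,85],[-1.3,-34.0,-36.6,-0.0,85],[-1.3,-34.0,-36.6,-0.0,85],[-1.3,-34.0,-36.6,-0.0,85],[0.5,-30.1,-5.1,0.108,85],[-2.8,-30.0,-5.1,0.108,85],[-47.1,7.3,0.1,0.109,85],[-48.6,7.6,-0.0,0.108,85],[-48.6,7.7,-0.0,0.108,85]]
[[-48.6,7.7,-0.0,0.108,85],[-48.6,7.6,-0.0,0.108,85],[-48.6,7.6,-0.0,0.108,85],[-48.7,7.7,-0.0,0.109,85],[-48.6,7.6,-0.0,0.108,85],[-48.6,7.7,-0.0,0.108,85],[-48.6,7.6,-0.0,0.108,85],[-48.6,7.6,-0.0,0.108,85],[-48.6,7.7,-0.0,0.108,85],[-48.7,7.6,-0.0,0.109,85]]
[[-48.6,7.6,-0.0,0.108,85],[-48.6,7.6,-0.0,0.108,85],[-23.0,16.3,10.0,0.054,85],[-22.1,17.5,10.0,0.054,85],[-23.7,23.9,20.0,0.054,85],[-22.3,25.1,20.0,0.054,85],[-25.8,24.3,20.0,0.054,85],[-24.4,25.6,20.0,0.054,85],[-27.9,24.6,15.0,0.054,85],[-26.5,26.0,15.0,0.054,85]]
end [ 0.4487 -0.3984  0.24  ] 36.4
```

>>> drive_tool --pt "-0.7 -28.6 -18.8 0 85" --pt "-0.7 -28.6 -18.8 0 85" --pt "-1.3 -34 -36.6 0 85" --pt "-1.3 -34 -36.6 0 85" --pt "-1.3 -34 -36.6 0 85" --pt "0.5 -30 -5 0.108 85" --pt "-2.8 -30 -5 0.108 85" --pt "-47 7.3 0 0.108 85" --pt "-48.6 7.6 0 0.108 85" --pt "-48.6 7.6 0 0.108 85"

```text
time: 1.35
eef_pos: [0.245, 0.3839, 0.3705]
tool_rot: [0.0, 0.379, 0.925, -0.0]
contact_force: [-0.2, 0.8, -0.2]
gripper_width: 0.996
grasp_force: 0.0
```

>>> drive_tool --pt "-48.6 7.6 0 0.108 85" --pt "-48.6 7.6 0 0.108 85" --pt "-48.6 7.6 0 0.108 85" --pt "-48.6 7.6 0 0.108 85" --pt "-48.6 7.6 0 0.108 85" --pt "-48.6 7.6 0 0.108 85" --pt "-48.6 7.6 0 0.108 85" --pt "-48.6 7.6 0 0.108 85" --pt "-48.6 7.6 0 0.108 85" --pt "-48.6 7.6 0 0.108 85"

```text
time: 2.6
eef_pos: [0.4538, -0.0356, 0.3704]
tool_rot: [-0.0, 0.801, 0.598, -0.0]
contact_force: [1.8, 0.0, -0.2]
gripper_width: 0.992
grasp_force: 0.0
```

>>> drive_tool --pt "-48.6 7.6 0 0.108 85" --pt "-48.6 7.6 0 0.108 85" --pt "-23 16.3 10 0.054 85" --pt "-22 17.5 10 0.054 85" --pt "-23.7 24 20 0.054 85" --pt "-22.3 25 20 0.054 85" --pt "-25.8 24.3 20 0.054 85" --pt "-24.4 25.6 20 0.054 85" --pt "-28 24.6 15 0.054 85" --pt "-26.5 26 15 0.054 85"

```text
time: 3.85
eef_pos: [0.4499, -0.398, 0.2396]
tool_rot: [-0.001, 0.95, 0.313, -0.0]
contact_force: [-0.2, 0.2, -0.2]
gripper_width: 1.0
grasp_force: 0.0
```

```bash
python3 - <<'E'
from h import *
from scipy.optimize import least_squares
G=dict(FL=(50,13,34),FR=(50,-13,34),RR=(-50,-13,34),RL=(-50,13,34),pl=(81,0,31))
obs=[('top','FL',612,318),('top','FR',662,304),('top','RR',738,470),('top','RL',688,500),('top','pl',600,258),
('side','RR',706,371),('side','RL',644,385),('side','pl',577,252)]
def f(x):
    c,s=np.cos(x[2]),np.sin(x[2]); o=[]
    for n,k,u,v in obs:
        g=np.array(G[k])/1e3; p=[x[0]+c*g[0]-s*g[1],x[1]+s*g[0]+c*g[1],g[2]]
        U,V=proj(n,p)
        k_=(360,190,5.7) if n=='top' else (350,225,5)
        o+=[U-(k_[0]+(u+.5)/k_[2]-.5),V-(k_[1]+(v+.5)/k_[2]-.5)]
    return np.array(o)
r=least_squares(f,[.477,-.454,.42],loss='soft_l1'); x=r.x
print(x[:2],np.degrees(x[2])); print(f(x).reshape(-1,2).round(1))
c,s=np.cos(x[2]),np.sin(x[2]); g=x[:2]-.012*np.array([c,s])
w=np.degrees(x[2])
rows([(*g,.14,w),(*g,.075,w),(*g,.020,w)],85,.03)
E
```

```text
[ 0.47649955 -0.45325277] 22.222278611169784
[[-0.6  0.5]
 [-0.9 -0.4]
 [ 0.3  3.4]
 [ 0.5  1.5]
 [ 1.1 -0.5]
 [-0.5 -0.8]
 [ 0.5 -2.9]
 [ 0.  -1.7]]
[[-5.8,14.3,24.9,0.062,85],[-4.9,14.6,24.9,0.062,85],[-4.0,14.9,24.9,0.062,85],[-3.0,15.1,24.9,0.062,85],[0.0,0.0,21.7,0.001,85],[0.0,0.0,21.7,0.001,85],[0.0,0.0,21.7,0.001,85],[0.0,0.0,27.4,-0.001,85],[0.0,0.0,27.4,-0.001,85]]
end [ 0.4654 -0.4577  0.0201] 22.3
```

>>> drive_tool --pt "-5.8 14.3 25 0.06 85" --pt "-5 14.6 25 0.06 85" --pt "-4 15 25 0.06 85" --pt "-3 15 25 0.05 85" --pt "0 0 22 0 85" --pt "0 0 22 0 85" --pt "0 0 22 0 85" --pt "0 0 0 0 85"

```text
time: 4.85
eef_pos: [0.4651, -0.4554, 0.0728]
tool_rot: [-0.002, 0.979, 0.203, -0.001]
contact_force: [-0.1, 0.2, 0.4]
gripper_width: 0.992
grasp_force: 0.0
```

```bash
python3 - <<'E'
from h import *
print(pose())
a=snap('top','t1.png')[190:290,400:540]; b=snap('side','s1.png')[205:325,390:540]
cv2.imwrite('pics/c.png',cv2.cvtColor(np.hstack([cv2.resize(a,(400,286)),cv2.resize(b,(400,286))]),cv2.COLOR_RGB2BGR))
E
```

```text
(array([ 0.4650625 , -0.45535152,  0.07278707]), np.float64(23.457537152198878))
```

View pics/c.png

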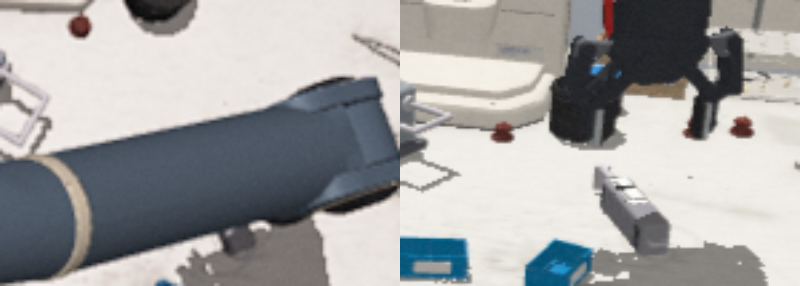

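The side view shows the fingers straddling the gauge line above it. The gauge is at about (635,210) in the view and the fingertips at row 135, which agrees with a 70 mm drop.

>>> drive_tool --pt "0 0 25 0 85" --pt "0 0 20 0 85" --pt "0 0 10 0 85" --pt "0 0 0 0 40" --pt "0 0 0 0 15" --pt "0 0 0 0 15" --pt "0 0 0 0 15" --pt "0 0 0 0 15" --pt "0 0 0 0 15"

```text
time: 6.08
eef_pos: [0.4657, -0.4569, 0.0198]
tool_rot: [-0.0, 0.979, 0.203, 0.0]
contact_force: [-0.9, 0.1, 0.6]
gripper_width: 0.178
grasp_force: 0.0
```

```bash
python3 - <<'E'
from h import *
a=snap('top','t2.png')[190:290,400:540]; b=snap('side','s2.png')[205:325,390:540]
cv2.imwrite('pics/d.png',cv2.cvtColor(np.hstack([cv2.resize(a,(400,286)),cv2.resize(b,(400,286))]),cv2.COLOR_RGB2BGR))
print(proj('side',[.4657,-.4569,.0198]),proj('side',[.4657,-.4569,.034]))
E
```

```text
(np.float64(477.5866020531331), np.float64(295.5708065333436)) (np.float64(478.16880729369785), np.float64(290.1295246962321))
```

View pics/d.png

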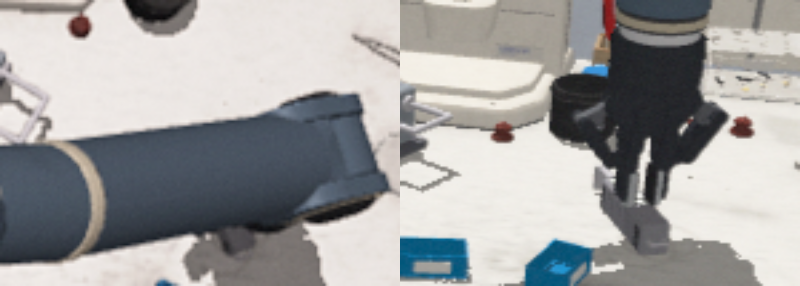

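```bash
python3 - <<'E'
from h import *
a=cv2.imread('pics/s1.png'); b=cv2.imread('pics/s2.png')
def dr(im,p):
    pass
f=lambda i:cv2.resize(i[225:315,445:515],(395,508),interpolation=cv2.INTER_CUBIC)
cv2.imwrite('pics/e.png',np.hstack([f(a),f(b)]))
d=np.abs(a.astype(int)-b).sum(2)[292:320,455:515]; print((d>60).sum(0), (d>60).sum(1))
E
```

```text
[0 0 0 1 1 3 7 7 5 4 4 5 5 7 7 7 8 9 8 8 8 6 7 6 5 4 4 3 3 2 2 1 0 0 0 3 4
 3 3 3 3 4 4 4 4 3 3 2 3 1 1 1 1 2 2 1 2 2 2 1] [12 12  8  5  2  0  0  0  0  0  0  0  0  7 24 24 28 19 14  3  4  2  2  4
 10 13 10  6]
```

View pics/e.png

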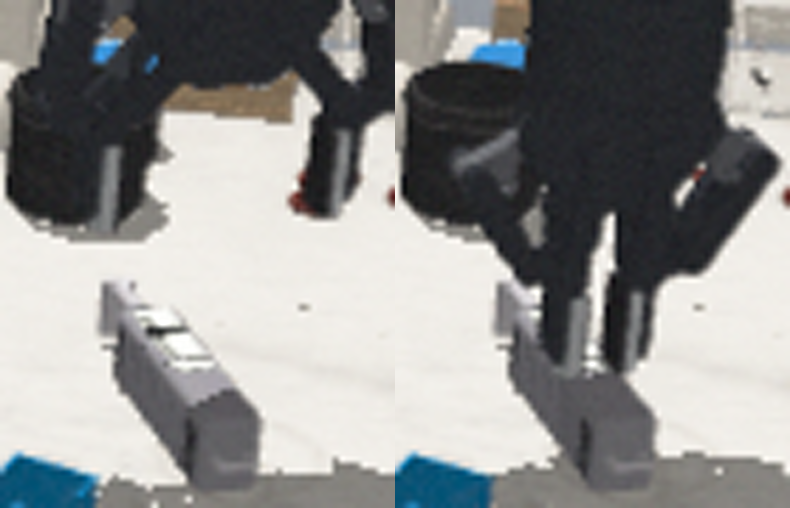

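The fingers have closed above the gauge: tips at about (575–645,372) in the crop, level with the case top and centred on it. The gauge hasn't moved. I'll open a little and feel my way down, but first I want to check this against the projected model.

```bash
python3 - <<'E'
from h import *
b=cv2.imread('pics/s2.png'); a=cv2.imread('pics/s1.png')
p,y=pose(); c,s=np.cos(np.radians(23.5)),np.sin(np.radians(23.5)); ty=np.array([s,-c,0]); tx=np.array([c,s,0])
E=lambda q:((q[0]-445)*5.64,(q[1]-225)*5.64)
for z in (.006,.033): print('s2 tips',z,[np.round(E(proj('side',[*(p+ty*k+tx*m)[:2],z]))) for k in(-.0075,.0075) for m in (-.011,.011)])
q=np.array([.4651,-.4554,.0728])
for z in (.072,.10): print('s1 tips',z,[np.round(E(proj('side',[*(q+ty*k-tx*.011)[:2],z]))) for k in(-.0425,.0425)])
x,yy,w=.4765,-.45325,np.radians(22.9); c,s=np.cos(w),np.sin(w)
for g in [(50,13,34),(50,-13,34),(-50,-13,34),(-50,13,34),(-50,13,0),(-50,-13,0),(50,13,0),(81,0,31),(81,0,4)]:
    P=[x+(c*g[0]-s*g[1])/1e3,yy+(s*g[0]+c*g[1])/1e3,g[2]/1e3]; print(g,np.round(E(proj('side',P))))
t=[(z,np.round(proj('top',[*p[:2],z]))) for z in (.1,.3,.4,.5)]; print(t)
print(readout.state()['joints'].round(3), viewer.camera_info('side'))
E
```

```text
s2 tips 0.006 [array([173., 442.]), array([153., 416.]), array([209., 440.]), array([188., 413.])]
s2 tips 0.033 [array([179., 384.]), array([159., 358.]), array([215., 381.]), array([195., 356.])]
s1 tips 0.072 [array([ 99., 304.]), array([305., 289.])]
s1 tips 0.1 [array([105., 241.]), array([313., 226.])]
(50, 13, 34) [107. 301.]
(50, -13, 34) [166. 297.]
(-50, -13, 34) [257. 411.]
(-50, 13, 34) [193. 416.]
(-50, 13, 0) [185. 490.]
(-50, -13, 0) [248. 486.]
(50, 13, 0) [100. 371.]
(81, 0, 31) [111. 272.]
(81, 0, 4) [105. 328.]
[(0.1, array([485., 261.])), (0.3, array([507., 248.])), (0.4, array([520., 240.])), (0.5, array([535., 231.]))]
[ 0.198  0.775  0.772  1.778 -0.686  0.88   0.125] {'fx': 553.8122514651927, 'fy': 553.8122514651927, 'cx': 321.3422742584997, 'cy': 242.4086967655747, 'world_to_cam': array([[ 0.28908326, -0.95712273, -0.01862646, -0.2118106 ],
       [-0.38710885, -0.09908019, -0.91669507,  0.27556436],
       [ 0.87554418,  0.27221166, -0.3991531 ,  0.99970087],
       [ 0.        ,  0.        ,  0.        ,  1.        ]])}
```

>>> drive_tool --pt "0 0 -5 0 70" --pt "0 -4 0 0 70" --pt "0 0 0 0 70" --pt "0 0 5 0 70" --pt "0 0 4 0 70"

```text
time: 6.8
eef_pos: [0.464, -0.4531, 0.0152]
tool_rot: [-0.0, 0.979, 0.203, -0.0]
contact_force: [-0.4, 0.0, -0.1]
gripper_width: 0.819
grasp_force: 0.0
```

>>> drive_tool --pt "0 0 3 0 70" --pt "0 0 3 0 70" --pt "0 0 3 0 70" --pt "0 0 0 0 70"

```text
time: 7.3
eef_pos: [0.4639, -0.4532, 0.0064]
tool_rot: [-0.0, 0.979, 0.203, -0.0]
contact_force: [-0.2, -0.7, -0.7]
gripper_width: 0.822
grasp_force: 0.0
```

```bash
python3 - <<'E'
from h import *
b=snap('side','s3.png'); snap('top','t3.png')
cv2.imwrite('pics/f.png',cv2.cvtColor(cv2.resize(b[225:315,445:535],(560,560),interpolation=cv2.INTER_CUBIC),cv2.COLOR_RGB2BGR))
E
```

```text
(no output)
```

View pics/f.png

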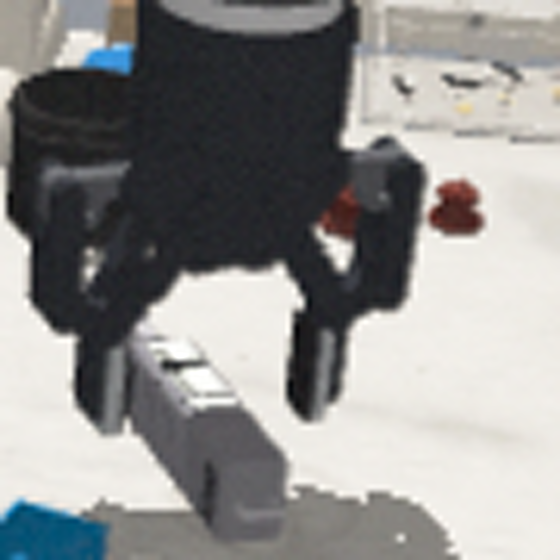

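The fingers now straddle the case, tips at about (110,430) and (315,418) in the crop and only just below the case top. There is no contact, so I'll keep going down carefully.

>>> drive_tool --pt "0 0 3 0 70" --pt "0 0 3 0 70" --pt "0 0 3 0 70" --pt "0 0 0 0 70"

```text
time: 7.9
eef_pos: [0.4639, -0.4531, -0.0026]
tool_rot: [-0.0, 0.979, 0.203, -0.0]
contact_force: [-0.1, 0.4, 0.5]
gripper_width: 0.819
grasp_force: 0.0
```

>>> drive_tool --pt "0 0 3 0 70" --pt "0 0 3 0 70" --pt "0 0 2 0 55" --pt "0 0 0 0 40" --pt "0 0 0 0 40"

```text
time: 8.52
eef_pos: [0.4641, -0.4534, -0.0102]
tool_rot: [0.0, 0.979, 0.203, -0.0]
contact_force: [0.0, 0.2, -0.1]
gripper_width: 0.471
grasp_force: 0.0
```

>>> drive_tool --pt "0 0 0 0 20" --pt "0 0 0 0 10" --pt "0 0 0 0 10" --pt "0 0 0 0 10" --pt "0 0 0 0 10"

```text
time: 9.15
eef_pos: [0.4644, -0.4544, -0.0094]
tool_rot: [0.001, 0.979, 0.203, 0.0]
contact_force: [0.1, -1.8, 5.6]
gripper_width: 0.295
grasp_force: 60.0
```

Gripped at 25 mm opening, 60 N. Lifting and heading for a standoff outside the bow.

```bash
python3 - <<'E'
from h import *
p,y=pose(); d=np.array([np.cos(np.radians(-118.5)),np.sin(np.radians(-118.5))]); bar=np.array([.551,-.265])
g=bar+.090*d+.03*d
print(p,y,g)
rows([(p[0],p[1],.02,y),(p[0],p[1],.075,y),(*g,.085,61.5)],10,.025)
E
```

```text
[ 0.46444781 -0.45435703 -0.00942798] 23.402723228388847 [ 0.49374095 -0.37045805]
[[0.0,0.0,-14.7,-0.0,10],[0.0,0.0,-14.7,-0.0,10],[0.0,0.0,-18.3,-0.0,10],[0.0,0.0,-18.3,-0.0,10],[0.0,0.0,-18.3,-0.0,10],[15.1,-16.3,-2.5,-0.166,10],[17.5,-13.6,-2.5,-0.166,10],[19.6,-10.5,-2.5,-0.166,10],[21.0,-7.2,-2.5,-0.166,10]]
end [ 0.4938 -0.3705  0.0849] 61.4
```

>>> drive_tool --pt "0 0 -10 0 10" --pt "0 0 -18 0 10" --pt "0 0 -18 0 10" --pt "0 0 -18 0 10" --pt "0 0 -20 0 10" --pt "15 -16.3 -2.5 -0.166 10" --pt "17.5 -13.6 -2.5 -0.166 10" --pt "19.6 -10.5 -2.5 -0.166 10" --pt "21 -7.2 -2.5 -0.166 10" --pt "0 0 0 0 10"

```text
time: 10.4
eef_pos: [0.4946, -0.3678, 0.0847]
tool_rot: [-0.0, 0.859, 0.512, 0.001]
contact_force: [-0.6, 0.2, -2.0]
gripper_width: 0.295
grasp_force: 59.2
```

```bash
python3 - <<'E'
from h import *
print(pose(),readout.state()['contact_force'],readout.state()['gripper_width'])
a=snap('top','t4.png'); b=snap('side','s4.png')
# top crop 400..480 x 205..285 ; side crop 380..480 x 225..325
A=cv2.resize(a[205:280,400:475],(400,400),interpolation=cv2.INTER_CUBIC);B=cv2.resize(b[225:325,380:480],(400,400),interpolation=cv2.INTER_CUBIC)
cv2.imwrite('pics/g.png',cv2.cvtColor(np.hstack([A,B]),cv2.COLOR_RGB2BGR))
E
```

```text
(array([ 0.49460195, -0.36783409,  0.08470024]), np.float64(61.563583482629944)) [-0.64179263  0.22317748 -1.98346997] 0.2947515771356881
```

View pics/g.png

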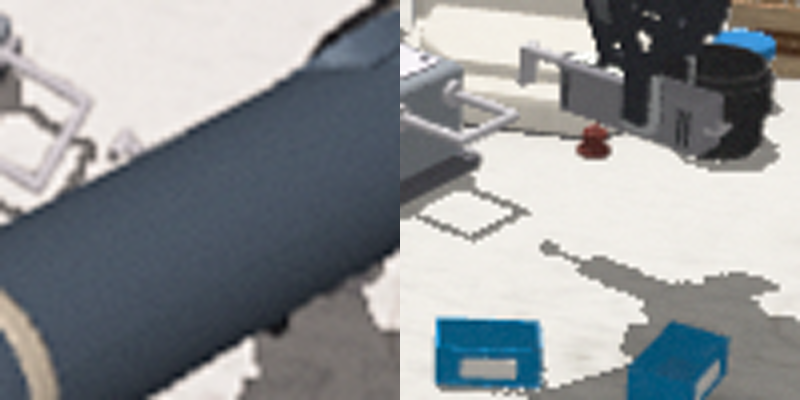

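Side part: hook plate top at about (529,46), bottom at (527,85); bow crossbar from (515,113) to (460,138). Top part: hook plate at about (125,140), bow corners at (90,100) and (38,185). The gauge sits level in the grip. Triangulating now.

```bash
cat >> h.py <<'E'
def tri(t,s):
    O=[]
    for n,q in(('top',t),('side',s)):
        a=ray(n,*q,0.);b=ray(n,*q,.3);O.append((a,(b-a)/np.linalg.norm(b-a)))
    (a,d),(b,e)=O; k=np.linalg.lstsq(np.c_[d,-e],b-a,rcond=None)[0]; P,Q=a+k[0]*d,b+k[1]*e
    return (P+Q)/2,np.linalg.norm(P-Q)
E
python3 - <<'E'
from h import *
t=lambda u,v:(400+(u+.5)/5.333-.5,205+(v+.5)/5.333-.5); s=lambda u,v:(380+(u-400+.5)/4-.5,225+(v+.5)/4-.5)
f=lambda n,a,b:print(n,[np.round(x*1e3,1) for x in tri(t(*a),s(*b))])
f('plate top',(126,137),(529,46)); f('bar A',(88,103),(514,114)); f('bar B',(38,185),(460,137))
f('mid',(63,144),(487,125.5))
for z in(.06,): print([np.round(ray('side',*s(*q),z)*1e3,1) for q in((514,114),(460,137))],[np.round(ray('top',*t(*q),z)*1e3,1) for q in((88,103),(38,185))])
E
```

```text
plate top [array([ 543. , -289.4,  119.2]), np.float64(1.2)]
bar A [array([ 573.2, -278.6,   59. ]), np.float64(0.6)]
bar B [array([ 529. , -251.9,   60. ]), np.float64(0.4)]
mid [array([ 551.1, -265.2,   59.4]), np.float64(0.3)]
[array([ 571.2, -279.1,   60. ]), array([ 529.1, -252.1,   60. ])] [array([ 572.9, -278.1,   60. ]), array([ 529. , -251.8,   60. ])]
```

>>> drive_tool --pt "13 -2 0 0 10" --pt "14 -2 0 0 10" --pt "13 -1 0 0 10" --pt "0 0 0 0 10" --pt "0 0 10 0 10" --pt "0 0 10 0 10" --pt "0 0 10 0 10" --pt "0 0 11 0 10" --pt "0 0 0 0 10" --pt "0 0 0 0 10"

```text
time: 11.75
eef_pos: [0.5081, -0.3323, 0.0429]
tool_rot: [0.0, 0.86, 0.511, 0.0]
contact_force: [1.0, -0.4, -2.0]
gripper_width: 0.294
grasp_force: 59.2
```

```bash
python3 - <<'E'
from h import *
s=readout.state();print(pose(),s['contact_force'],s['ft_torque'])
a=snap('top','t5.png'); b=snap('side','s5.png')
A=cv2.resize(a[205:255,390:440],(400,400),interpolation=cv2.INTER_CUBIC);B=cv2.resize(b[230:290,390:450],(400,400),interpolation=cv2.INTER_CUBIC)
cv2.imwrite('pics/i.png',cv2.cvtColor(np.hstack([A,B]),cv2.COLOR_RGB2BGR))
E
```

```text
(array([ 0.50809623, -0.33226326,  0.04285364]), np.float64(61.45831492641659)) [ 1.04486156 -0.3770092  -1.97803225] [-0.05256989  0.04083738  0.01057445]
```

View pics/i.png

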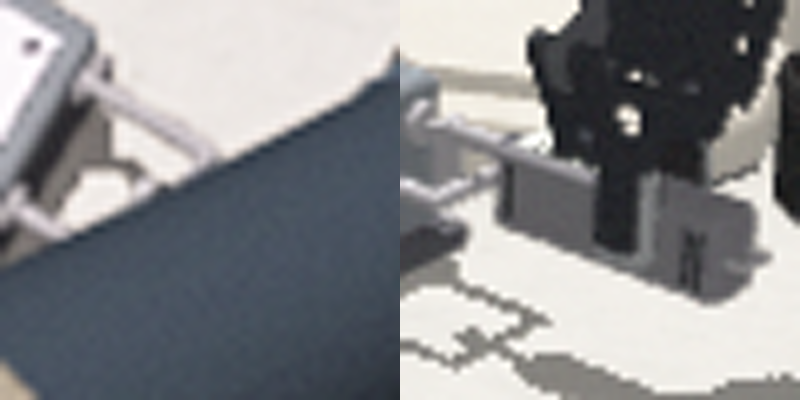

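The bow's shadow now encloses the hook's shadow at about (470,340). In the top part the plate is at (145,188), between the arms and inboard of the bar. There's no contact force yet, so I'll start pulling.

>>> drive_tool --pt "-3 0 0 0 10" --pt "-3 0 0 0 10" --pt "-3 0 0 0 10" --pt "-3 0 0 0 10" --pt "-3 0 0 0 10" --pt "0 0 0 0 10" --pt "0 0 0 0 10"

```text
time: 12.72
eef_pos: [0.5008, -0.3451, 0.0427]
tool_rot: [-0.0, 0.86, 0.511, -0.0]
contact_force: [0.2, 0.4, -0.7]
gripper_width: 0.296
grasp_force: 59.2
```

```bash
cat >> h.py <<'E'
REF=np.array([.50809623,-.33226326])
def fx(n=4):
    L=[]
    for i in range(n):
        viewer.get_image('side'); s=readout.state(); p,y=pose(); d=np.array([np.cos(np.radians(y)),np.sin(np.radians(y))])
        L.append([s['contact_force'][:2]@d,s['contact_force'][2]])
    print('pull',round(-(p[:2]-REF)@d*1e3,2),'F',np.mean(L,0).round(2),np.std(L,0).round(2),'z',p[2].round(4),s['time'])
E
python3 -c "from h import *;fx()"
```

```text
pull 14.79 F [ 1.18 -1.77] [0.65 0.1 ] z 0.0427 12.925
```

>>> drive_tool --pt "-3 0 0 0 10" --pt "-3 0 0 0 10" --pt "-3 0 0 0 10" --pt "0 0 0 0 10"

```text
time: 13.42
eef_pos: [0.4962, -0.3532, 0.0427]
tool_rot: [-0.0, 0.86, 0.511, -0.0]
contact_force: [0.1, 0.6, -1.7]
gripper_width: 0.295
grasp_force: 59.2
```

```bash
python3 -c "from h import *;fx(6)"
```

```text
pull 23.63 F [ 1.53 -1.4 ] [0.29 0.35] z 0.0427 13.725
```

>>> drive_tool --pt "-3 0 0 0 10" --pt "-3 0 0 0 10" --pt "-2 0 0 0 10" --pt "0 0 0 0 10"

```text
time: 14.22
eef_pos: [0.4927, -0.3598, 0.0426]
tool_rot: [-0.0, 0.86, 0.511, 0.0]
contact_force: [0.8, 3.6, -1.3]
gripper_width: 0.295
grasp_force: 59.1
```

```bash
python3 -c "from h import *;fx(6)"
```

```text
pull 31.57 F [ 3.7  -1.83] [0.49 0.31] z 0.0427 14.525
```

>>> drive_tool --pt "-3 0 0 0 10" --pt "-3 0 0 0 10" --pt "-2 0 0 0 10" --pt "0 0 0 0 10"

```text
time: 15.02
eef_pos: [0.489, -0.3666, 0.0426]
tool_rot: [-0.001, 0.86, 0.511, 0.0]
contact_force: [1.4, 5.9, -1.9]
gripper_width: 0.297
grasp_force: 59.0
```

```bash
python3 -c "from h import *;fx(8)"
```

```text
pull 39.08 F [ 5.63 -2.24] [0.29 0.45] z 0.0426 15.425
```

>>> drive_tool --pt "-2.5 0 0 0 10" --pt "-2.5 0 0 0 10" --pt "-2 0 0 0 10" --pt "0 0 0 0 10"

```text
time: 15.92
eef_pos: [0.4861, -0.3719, 0.0424]
tool_rot: [-0.001, 0.859, 0.511, 0.001]
contact_force: [2.6, 6.6, -2.0]
gripper_width: 0.294
grasp_force: 59.0
```

```bash
python3 - <<'E'
from h import *
fx(8)
b=snap('side','s6.png'); a=snap('top','t6.png')
p,y=pose(); c,s=np.cos(np.radians(y)),np.sin(np.radians(y)); tx=np.array([c,s]);ty=np.array([s,-c])
for lat in (-6,0,6):
  P=[proj('side',[*(p[:2]+tx*(11+x)/1e3+ty*(3+lat)/1e3),p[2]+.0035+.034]) for x in range(-4,52,4)]
  print(lat,np.round(P[0]),np.round(P[-1]),[int(b[int(round(v)),int(round(u))].mean()) for u,v in P])
u0,v0=map(int,P[-1]); print(b[v0-14:v0+10,u0-6:u0+34].mean(2).astype(int).tolist().__str__().replace('], [',']\n['))
E
```

```text
pull 45.05 F [ 6.88 -2.21] [0.49 0.58] z 0.0424 16.325
-6 [439. 264.] [421. 257.] [36, 37, 34, 95, 152, 160, 161, 111, 152, 162, 160, 167, 158, 170]
0 [441. 263.] [423. 257.] [48, 35, 36, 39, 123, 72, 186, 76, 88, 157, 236, 171, 237, 191]
6 [442. 262.] [424. 256.] [66, 42, 35, 38, 35, 55, 40, 70, 38, 38, 215, 250, 251, 251]
[[239, 238, 238, 239, 239, 238, 238, 223, 56, 64, 69, 82, 65, 66, 67, 65, 68, 68, 68, 57, 37, 41, 38, 34, 40, 37, 36, 36, 39, 37, 38, 36, 36, 40, 37, 39, 40, 38, 39, 37]
[216, 219, 230, 232, 238, 239, 230, 83, 47, 54, 78, 101, 69, 68, 58, 41, 45, 45, 55, 38, 34, 38, 36, 38, 37, 41, 39, 35, 38, 35, 41, 38, 38, 37, 38, 38, 36, 34, 39, 35]
[168, 169, 172, 173, 173, 179, 187, 79, 39, 47, 73, 72, 71, 65, 42, 39, 38, 37, 36, 35, 35, 38, 37, 35, 39, 38, 37, 38, 40, 39, 36, 37, 38, 37, 32, 35, 37, 41, 39, 36]
[159, 159, 163, 163, 163, 165, 163, 120, 35, 41, 67, 69, 69, 61, 39, 40, 41, 39, 40, 39, 36, 36, 35, 34, 35, 35, 37, 35, 34, 38, 36, 36, 38, 37, 36, 37, 36, 40, 40, 35]
[168, 166, 165, 164, 165, 164, 163, 153, 38, 42, 58, 68, 66, 51, 40, 40, 40, 39, 39, 44, 65, 43, 4
[... 2624 characters left out ...]
18, 37, 33, 35, 31, 40]
[226, 159, 88, 47, 93, 93, 91, 94, 95, 105, 120, 139, 153, 161, 160, 131, 186, 123, 34, 39, 38, 35, 36, 37, 38, 42, 48, 37, 43, 39, 33, 31, 41, 74, 118, 31, 34, 35, 38, 37]
[229, 156, 89, 54, 95, 93, 93, 95, 93, 93, 93, 92, 97, 123, 142, 152, 152, 95, 34, 39, 36, 35, 36, 42, 66, 86, 101, 74, 90, 73, 47, 35, 42, 75, 117, 33, 38, 36, 35, 36]
[228, 128, 89, 55, 94, 94, 92, 93, 97, 96, 94, 93, 96, 96, 96, 98, 117, 82, 34, 38, 37, 41, 42, 48, 91, 128, 121, 84, 89, 90, 89, 75, 64, 75, 98, 56, 30, 35, 31, 36]
[229, 127, 88, 52, 95, 96, 90, 93, 95, 94, 93, 93, 94, 94, 93, 92, 91, 59, 40, 41, 36, 36, 38, 56, 108, 126, 119, 68, 90, 91, 88, 90, 92, 91, 108, 138, 58, 61, 49, 50]]
```

>>> drive_tool --pt "-1 0 0 0 10" --pt "-0.6 0 0 0 10" --pt "0 0 0 0 10" --pt "0 0 0 0 10"

```text
time: 16.92
eef_pos: [0.4856, -0.3729, 0.0424]
tool_rot: [-0.001, 0.859, 0.512, 0.001]
contact_force: [3.2, 6.9, -2.9]
gripper_width: 0.294
grasp_force: 59.0
```

```bash
python3 -c "from h import *;fx(24)"
```

```text
pull 46.45 F [ 7.23 -2.44] [0.37 0.54] z 0.0424 18.125
```

>>> drive_tool --pt "0 0 0 0 10" --pt "0 0 0 0 10" --pt "0 0 0 0 10" --pt "0 0 0 0 10" --pt "1 0 0 0 10" --pt "2 0 0 0 10" --pt "2 0 0 0 10" --pt "2 0 0 0 10" --pt "2 0 0 0 10" --pt "2 0 0 0 10"

```text
time: 19.38
eef_pos: [0.4902, -0.3644, 0.0426]
tool_rot: [-0.0, 0.859, 0.511, 0.0]
contact_force: [1.6, 4.8, -2.8]
gripper_width: 0.292
grasp_force: 59.0
```

>>> drive_tool --pt "2 0 0 0 10" --pt "2 0 0 0 10" --pt "2 0 0 0 10" --pt "2 0 0 0 10" --pt "2 0 0 0 10" --pt "2 0 0 0 10" --pt "2 0 0 0 10" --pt "2 0 0 0 10" --pt "2 0 0 0 10" --pt "2 0 0 0 10"

```text
time: 20.62
eef_pos: [0.4996, -0.3483, 0.043]
tool_rot: [0.001, 0.86, 0.511, -0.0]
contact_force: [-0.1, -0.6, -1.6]
gripper_width: 0.29
grasp_force: 59.1
```

```bash
python3 -c "from h import *;fx(6)"
```

```text
pull 17.64 F [-0.09 -1.79] [0.53 0.53] z 0.0428 20.925
```

```bash
python3 - <<'E'
from h import *
p,y=pose(); c,s=np.cos(np.radians(y)),np.sin(np.radians(y)); q=p+.002*np.r_[c,s,0]
r=q-.04*np.r_[c,s,0]
rows([(*q[:2],p[2],y),(*q[:2],.09,y),(r[0],r[1],.09,y),(.4644,-.4544,.075,23.4),(.4644,-.4544,.02,23.4),(.4644,-.4544,-.001,23.4)],10,.02)
E
```

```text
[[2.0,-0.0,-0.0,-0.0,10],[0.0,0.0,-15.7,-0.0,10],[0.0,0.0,-15.7,-0.0,10],[0.0,0.0,-15.7,-0.0,10],[-13.3,0.0,-0.0,-0.0,10],[-13.3,0.0,-0.0,-0.0,10],[-13.3,0.0,-0.0,-0.0,10],[-18.2,5.0,3.7,0.166,10],[-17.1,8.0,3.7,0.166,10],[-15.5,10.7,3.7,0.166,10]]
[[-13.5,13.1,3.7,0.166,10],[-0.0,-0.0,18.4,0.0,10],[-0.0,-0.0,18.4,0.0,10],[-0.0,-0.0,18.4,0.0,10],[-0.0,-0.0,10.4,0.0,10],[-0.0,-0.0,10.4,0.0,10]]
end [ 0.4644 -0.4544 -0.0009] 23.4
```

>>> drive_tool --pt "2 0 0 0 10" --pt "0 0 -15 0 10" --pt "0 0 -17 0 10" --pt "0 0 -16 0 10" --pt "-13 0 0 0 10" --pt "-13 0 0 0 10" --pt "-14 0 0 0 10" --pt "-18 5 3.7 0.166 10" --pt "-17 8 3.7 0.166 10" --pt "-15.5 10.7 3.7 0.166 10"

```text
time: 22.18
eef_pos: [0.4676, -0.437, 0.0789]
tool_rot: [-0.0, 0.96, 0.28, -0.0]
contact_force: [0.2, 0.5, -1.9]
gripper_width: 0.296
grasp_force: 59.1
```

>>> drive_tool --pt "-13.5 13 3.7 0.166 10" --pt "0 0 18 0 10" --pt "0 0 18 0 10" --pt "0 0 18 0 10" --pt "0 0 10 0 10" --pt "0 0 7 0 10" --pt "0 0 3 0 10" --pt "0 0 0 0 10"

```text
time: 23.18
eef_pos: [0.4647, -0.4541, 0.0022]
tool_rot: [0.0, 0.979, 0.203, 0.0]
contact_force: [0.4, -0.6, -2.0]
gripper_width: 0.291
grasp_force: 59.3
```

>>> drive_tool --pt "0 0 3 0 10" --pt "0 0 3 0 10" --pt "0 0 0 0 10"

```text
time: 23.55
eef_pos: [0.4645, -0.4538, -0.0043]
tool_rot: [-0.0, 0.979, 0.203, -0.0]
contact_force: [-0.1, 1.0, -2.1]
gripper_width: 0.297
grasp_force: 59.3
```

>>> drive_tool --pt "0 0 2 0 10" --pt "0 0 2 0 10" --pt "0 0 0 0 10"

```text
time: 23.92
eef_pos: [0.4645, -0.4538, -0.0083]
tool_rot: [-0.0, 0.979, 0.203, -0.0]
contact_force: [-0.2, -0.1, -2.5]
gripper_width: 0.292
grasp_force: 59.3
```

>>> drive_tool --pt "0 0 1 0 10" --pt "0 0 0.7 0 10" --pt "0 0 0 0 10"

```text
time: 24.3
eef_pos: [0.4646, -0.454, -0.0094]
tool_rot: [-0.0, 0.979, 0.203, 0.0]
contact_force: [-1.0, 1.2, 2.2]
gripper_width: 0.294
grasp_force: 59.7
```

>>> drive_tool --pt "0 0 0 0 30" --pt "0 0 0 0 40" --pt "0 0 0 0 55" --pt "0 0 0 0 75" --pt "0 0 0 0 75" --pt "0 0 -10 0 75" --pt "0 0 -20 0 75" --pt "0 0 -40 0 75" --pt "0 0 -50 0 75" --pt "0 0 -50 0 75"

```text
time: 25.55
eef_pos: [0.4644, -0.4543, 0.1634]
tool_rot: [0.001, 0.979, 0.203, 0.0]
contact_force: [0.6, -0.1, 0.1]
gripper_width: 0.874
grasp_force: 0.0
```

```bash
python3 - <<'E'
from h import *
p,y=pose(); print(p,y,readout.state()['gripper_width'])
a=snap('top','t7.png'); b=snap('side','s7.png'); b0=cv2.cvtColor(cv2.imread('pics/side0.png'),cv2.COLOR_BGR2RGB)
d=np.abs(b.astype(int)-b0).sum(2)>90
n,_,st,ce=cv2.connectedComponentsWithStats(d.astype(np.uint8))
print([(st[i].tolist()) for i in range(1,n) if st[i,4]>6])
for nm,r in dict(gauge=(slice(272,318),slice(460,498)),plate=(slice(270,290),slice(458,472)),trays=(slice(300,332),slice(385,465))).items(): print(nm,d[r].sum())
# best template shift of the gauge
g=cv2.cvtColor(b0,cv2.COLOR_RGB2GRAY)[276:314,464:492]; w=cv2.cvtColor(b,cv2.COLOR_RGB2GRAY)[266:324,454:502]
R=cv2.matchTemplate(w,g,cv2.TM_CCOEFF_NORMED); print(cv2.minMaxLoc(R))
E
```

```text
[ 0.46438558 -0.45425952  0.16335918] 23.38893578560902 0.8741072042534456
[[0, 0, 265, 267, 20339], [228, 0, 75, 69, 3105], [316, 0, 215, 226, 13044], [260, 79, 11, 2, 13], [274, 82, 8, 6, 35], [220, 94, 59, 7, 238], [214, 109, 61, 27, 601], [216, 127, 5, 3, 8], [161, 242, 39, 12, 142], [205, 242, 7, 5, 17], [210, 250, 11, 10, 45], [222, 253, 7, 4, 15], [396, 253, 18, 11, 84], [143, 258, 48, 67, 850], [210, 258, 17, 21, 104], [230, 259, 9, 12, 33], [241, 263, 3, 47, 84], [203, 264, 30, 53, 228], [231, 268, 5, 12, 23], [140, 272, 10, 31, 115], [436, 275, 113, 77, 2738], [398, 278, 19, 10, 72], [232, 281, 4, 6, 12], [135, 286, 3, 9, 11], [481, 288, 11, 27, 83], [229, 291, 5, 6, 14], [174, 292, 5, 3, 8], [172, 303, 7, 2, 7], [480, 306, 4, 3, 8], [235, 317, 7, 17, 55], [149, 334, 6, 6, 13], [173, 361, 141, 96, 2752], [162, 367, 2, 8, 12], [90, 386, 76, 56, 2871], [163, 426, 8, 6, 20], [178, 432, 9, 3, 13]]
gauge 397
plate 91
trays 3
(-0.41040539741516113, 0.9726804494857788, (0, 20), (8, 10))
```

```bash
python3 -c "from h import *;print(env.hand_in())"
```

```text
the job is handed in; nothing more can be done
None
```

The job is handed in, but no verdict came back: the bow was drawn to its stop, and the gauge was held over 2 s with the index at about 24.5 mm (7.2–7.3 N). That figure comes from wrist force and travel, because the arm and gripper hid the scale. I then eased off, unhooked, and laid the gauge flat, scale up, about 13 cm from the bow; the final side picture shows the trays unmoved and no sign of anything else disturbed.

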